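# Clamp the bar magnet in its rack

## Robot

A 7-joint arm with a two-finger parallel gripper is mounted at the origin on the work surface. World frame = base frame: x ahead of the robot, y to its left, z up, the work surface at z = 0. Lengths are in mm, angles in rad, forces in N, time in s.
With the tool pointing down it reaches from about 350 to 775 mm from the base axis. Payload 3.1 kg.
Tool frame: the origin (TCP) lies midway between the tips of the shut fingers; the grasp point (between the pads) lies 19 mm behind it; z points along the fingers, y is the line along which they close (so a half turn about z gives the same grasp; the last joint's range is limited). The gripper opens to 85 mm and grips with 20 to 120 N. Pads are 22 mm wide; open, the fingers measure 114 mm over their backs; the gripper's body (76 mm by 85 mm) begins 54 mm behind the grasp point. The pads swing forward as they close: fully open they stand 13 mm farther back than shut.
Start: joints at [1.147, 0.311, 0.014, 1.512, -0.004, 1.319, -0.027], TCP at [204.959, -510.401, 231.304] pointing down, gripper open.
Joint ranges: [-2.7, 2.7], [-0.3, 1.91], [-1.27, 1.3], [0.12, 2.57], [-1.44, 4.58], [0.2, 2.03], [-3.05, 3.05]. Speed limits (rad/s): [2.79, 2.79, 3.14, 3.14, 3.14, 3.14, 3.14].

## Interface

Orientations are given as a unit quaternion [w, x, y, z].
In Python, from plant import get_obs, grab_frame, job_done, nets gives the robot as it stands.
- The arm moves only by the tool drive_tool, never from a script. Its argument "moves" is a list of rows, each an object of numbers: "x", "y", "z": the shift along the tool's x, y, z in mm; "spin": the turn about the tool's z in rad; "fingers": the opening, from 0 (shut) to 1 (fully open). A call has exactly 5 rows; each row is the pose to reach, as a shift and turn from the pose commanded when the call began, along the tool's axes at that moment; what a row does not reach only later rows make up. A row lasts 1/12 s, in which the tool goes at most 41.7 mm and 7.16 degrees, less where a joint would pass 70% of its speed; a pose out of reach is approached as far as the arm can. A call with a gripper value outside its range is refused whole. The fingers move at their own pace and stop on an object; "grip_force" is the grip in N (left out, the last holds). Time passes only in rows, so rows that repeat a pose let the fingers close, or fill a call up. It gives the time, the measured TCP pose, the force, the opening and the grip force at its end, in the units of the state.
- get_obs(): the state, without advancing time (a new reading comes with each control period).
- grab_frame(name): name is "side" or "top"; returns a dict with "image" (480x640x3 uint8, red, green, blue), "fx", "fy", "cx", "cy" (pixels), "extrinsics" (4x4, takes a point from world to camera coordinates). Camera axes: x right, y down, z forward; pixel columns grow to the right and rows downward; lengths in mm; the calibration is good to about 2 mm. A picture is of the moment at which its call begins. There is no depth.
- job_done(): hands the job in; it is judged then, once.
Trained networks look in a picture, given as the dict that the camera call returned (one of the last four; its "shot" number tells which), for a name from the list of things; names that differ only in an ending like _2 or _b are one class to them, and where a whole thing is asked for, a point or a joint stands for the part that bears it (a point fixed in the world has none). Each returns a list of dicts, best first, with "score" (0 to 1); they miss things now and then, are a little off and sometimes report something else, mostly with a low value. They report only what shows in the picture. A call takes as long as a camera call. They do not tell look-alikes from the thing itself.
- nets.trace(picture, label): "pixels" (480x640 bool, what is visible of it) and "rect" ([left, top, right, bottom] in pixels, round what is visible of it).
- nets.mark_of(picture, label): "location" ([column, row] in pixels: a listed point, or the origin of a listed thing).
The state is a dict: "time": time; "joint_positions": joint angles; "dq": joint speeds; "effort": joint torques, N m; "tcp_pos": TCP position; "tcp_rot": TCP orientation; "contact_force": force on the tool from outside, world axes, zero at the start; "torque": the same for the moment, N m; "width": finger opening in mm; "grip_force": force on a finger pad.
Only numpy, scipy, OpenCV 4.12 (cv2) and the standard library are available. Lean on these libraries where they do the work, as an engineer would, in place of code of your own. Each camera call takes 0.05 s, during which the arm holds its last target. There are 200 camera calls.

## Task

With a fingertip, push the bar magnet lying in the rack's channel all the way home against the end stop, then flip the rack's toggle clamp handle over past centre so that it snaps down and its pad pins the magnet there. Only push and flip, do not pick anything up: the magnet stays flat in its channel and the other things in the drawer stay where they are.

Things in the scene. Friction and masses are not known exactly. Their poses are not given: they have to be found in the camera images.
- rack: Wooden rack fixed on the liner (top 7 mm above the work surface) of an open drawer with 45 mm high walls. Origin: underside of its 8 mm base plate, below the bar magnet's middle when home. x runs along the channel towards the stop and clamp, z up. Plate x -120 to 100 mm, 60 mm wide. Channel floor z = 8 mm; lips 22 mm apart inside, 34 mm outside, tops at z = 13 mm, x -118 to 37 mm.
- stop_face (a point): Middle of the top edge of the end stop's face: x = 37.5 mm, y = 0, z = 18 mm in the rack's frame. The stop is a steel block 48 mm long and 38 mm wide; on it two steel cheeks (x 47 to 77 mm, 14 to 19 mm either side of the middle, up to z = 40 mm) carry the clamp's hinge.
- magnet: Bar magnet to push: steel, one end red, 75 x 20 x 15 mm, about 0.17 kg, lying in the rack's channel 25 to 60 mm short of the stop. Origin: centre of its underside; x along it, as the rack's x, red end to the stop; z up. Its upper 10 mm stand above the lips: push there on its near end face (x = -37.5 mm). Home: far end touches the stop, origin at x = 0 in the rack's frame.
- clamp (a joint): Toggle clamp angle, rad. 0: open, as it starts, handle leaning 35 degrees past upright away from the channel, pad raised. 1.22: end of travel. An over-centre spring drives it to the nearer end; centre 0.61, handle upright. Past it, it snaps by itself and, with the magnet home, stops near 1.19, pad pressing on the magnet with about 7 N. Flipping takes about 4 N at 60 mm from the hinge.
- clamp_hinge (a point): Point on the clamp's hinge axis, in the rack's frame at x = 62 mm, y = 0, z = 30 mm. The axis is parallel to the rack's y; the handle swings in the rack's x-z plane.
- handle_end (a point): Free end of the clamp's handle, 75 mm from the hinge axis: steel strip with a black rubber grip on its last 40 mm, 28 mm wide (along the rack's y), 10 mm thick. Open: x = 105, z = 91 mm in the rack's frame; flipped: x = 19, z = 91 mm. Flip it by pushing from its far side towards the rack's -x.
- clamp_pad: Round rubber swivel pad, 12 mm across and 5.5 mm thick, under the end of the clamp's tongue, 36 mm from the hinge axis; it swings down on top of the magnet's red end. Origin: middle of the pad's side that meets the tongue.
- spare_bar: Bystander: another bar magnet of the same size lying loose beside the rack, to be left alone. Origin: centre of its underside.
- horseshoe: Bystander: horseshoe magnet of bright 13 mm bar, about 60 x 53 mm, lying flat, to be left alone. Origin: underside, middle of the U.
- compass: Bystander: blue plastic compass, 44 mm across, 12 mm high, to be left alone. Origin: centre of its underside.
- ring_weight: Bystander: dark iron ring weight, 40 mm across, 15 mm high, to be left alone. Origin: centre of its underside.
There are look-alikes about, which are no part of the job. Leave any green, pink or yellow look-alike of the magnet alone.

How it is judged:
By the outcome, as a careful person would: the job done as asked, in the order asked, and still so for the second after the job is handed in, with the robot touching nothing.
It also fails if it takes over 43 s, if anything falls off the work surface, if the arm or the gripper's body presses on something with over 40 N, if the wrist force passes 120 N, or if a joint passes its speed limit or range.

## Working session

There is one attempt and no reset: what is moved stays moved. The work goes in short steps, Python scripts to look and compute and a tool call to move; the robot and the scene stay as the last step left them, time stands still between calls to the robot, and variables do not carry over. Pictures are saved under pics/ and viewed, at most 10 in all, crops included, and the job is handed in when it is done.

Besides the shell and the picture viewer there is one more tool, called as name(argument=value, ...), one argument or row to a line, values as JSON. drive_tool: Moves the arm, as the interface text tells. Its arguments: {"type":"object","properties":{"moves":{"type":"array","items":{"type":"object","properties":{"x":{"type":"number"},"y":{"type":"number"},"z":{"type":"number"},"spin":{"type":"number"},"fingers":{"type":"number"}}}},"grip_force":{"type":"number"}},"required":["moves"]}

```bash
mkdir -p pics; cat > h.py <<'E'
import numpy as np, cv2
from plant import get_obs, grab_frame, job_done, nets
def save(f,n,box=None,s=1):
    im=f["image"]
    if box: im=im[box[1]:box[3],box[0]:box[2]]
    im=cv2.resize(im,None,fx=s,fy=s,interpolation=cv2.INTER_CUBIC)
    cv2.imwrite(f"pics/{n}.png",cv2.cvtColor(im,cv2.COLOR_RGB2BGR))
def K(f): return np.array([[f["fx"],0,f["cx"]],[0,f["fy"],f["cy"]],[0,0,1.]])
def proj(f,p):
    E=np.array(f["extrinsics"]); c=np.atleast_2d(p)@E[:3,:3].T+E[:3,3]; q=c@K(f).T
    return q[:,:2]/q[:,2:]
def ray(f,uv):
    E=np.array(f["extrinsics"]); R=E[:3,:3]; o=-R.T@E[:3,3]
    return o, R.T@np.linalg.inv(K(f))@np.array([uv[0],uv[1],1.])
def onz(f,uv,z):
    o,d=ray(f,uv); return o+d*(z-o[2])/d[2]
E
python3 - <<'E'
from h import *
o=get_obs(); print({k:np.round(o[k],3) for k in("time","tcp_pos","tcp_rot","width")})
for n in("side","top"):
    f=grab_frame(n); save(f,n+"0")
    E=np.array(f["extrinsics"]); print(n,np.round(-E[:3,:3].T@E[:3,3]),f["fx"])
    for l in("rack","magnet","spare_bar","clamp_pad"):
        for r in nets.trace(f,l)[:4]: print(l,round(r["score"],2),np.round(r["rect"]))
    for l in("rack","stop_face","magnet","clamp_hinge","handle_end"):
        for r in nets.mark_of(f,l)[:4]: print(l,round(r["score"],2),np.round(r["location"],1))
E
```

```text
{'time': np.float64(0.0), 'tcp_pos': array([ 204.682, -509.713,  230.223]), 'tcp_rot': array([-0.001,  0.982,  0.19 , -0.   ]), 'width': np.float64(85.691)}
side [-212.  629.  809.] 477.33626795912244
rack 0.95 [256. 213. 317. 264.]
magnet 0.85 [292. 353. 322. 384.]
magnet 0.63 [119. 300. 136. 331.]
magnet 0.48 [278. 221. 305. 240.]
magnet 0.42 [388. 164. 402. 174.]
spare_bar 0.75 [237. 225. 263. 245.]
clamp_pad 0.34 [281. 220. 299. 239.]
rack 0.84 [285.1 242.6]
rack 0.62 [250.1 239.2]
stop_face 0.69 [279.2 242.4]
magnet 0.92 [309.3 370.4]
magnet 0.54 [124.2 313.8]
magnet 0.51 [293.5 230.7]
magnet 0.39 [393.6 169.9]
clamp_hinge 0.96 [274.8 247.7]
handle_end 0.61 [258.6 236.5]
top [ 298.    4. 1053.] 447.1060080468877
rack 0.95 [259. 175. 365. 219.]
magnet 0.81 [310. 186. 342. 202.]
magnet 0.78 [123. 164. 148. 192.]
magnet 0.75 [197. 332. 232. 347.]
magnet 0.63 [498. 183. 531. 197.]
spare_bar 0.86 [273. 156. 310. 176.]
clamp_pad 0.45 [308. 184. 340. 200.]
rack 0.69 [327.4 160.2]
rack 0.68 [311.4 197.8]
stop_face 0.56 [297.9 200.9]
magnet 0.91 [136.6 177.9]
magnet 0.87 [511.5 194.1]
magnet 0.67 [214.6 339.9]
magnet 0.65 [324.  192.2]
clamp_hinge 0.75 [282.5 202.4]
clamp_hinge 0.7 [294.9 199.2]
handle_end 0.86 [265.5 195.7]
```

View pics/top0.png

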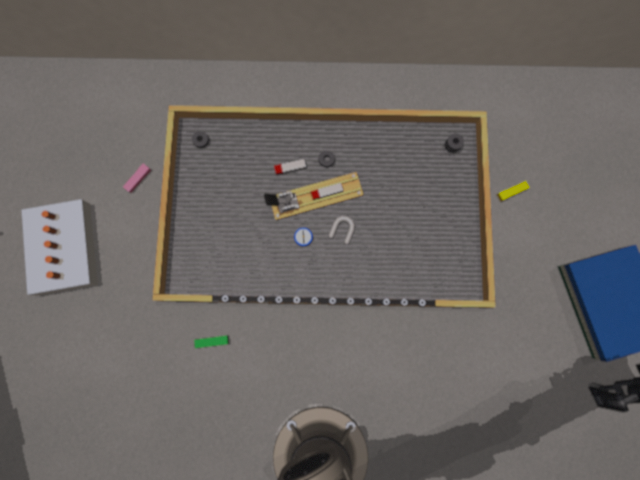

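```bash
python3 - <<'E'
from h import *
f=grab_frame("top"); save(f,"topc",(235,135,385,240),5)
f=grab_frame("side"); save(f,"sidec",(215,185,355,285),5)
E
```

```text
(no output)
```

View pics/topc.png

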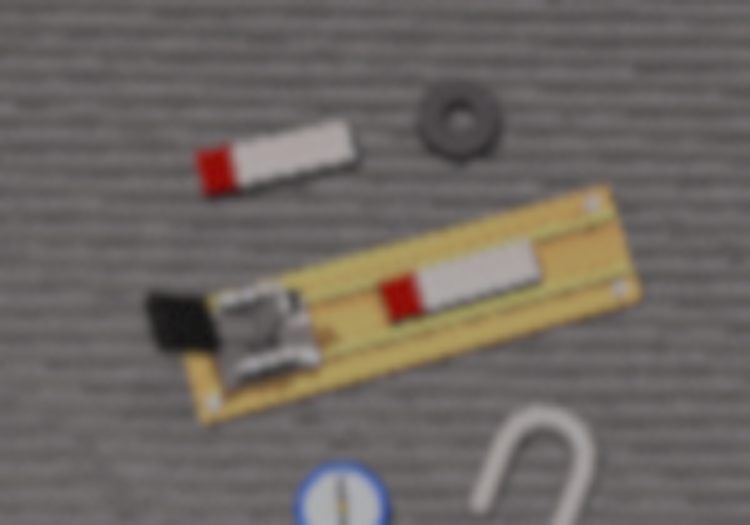

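View pics/sidec.png

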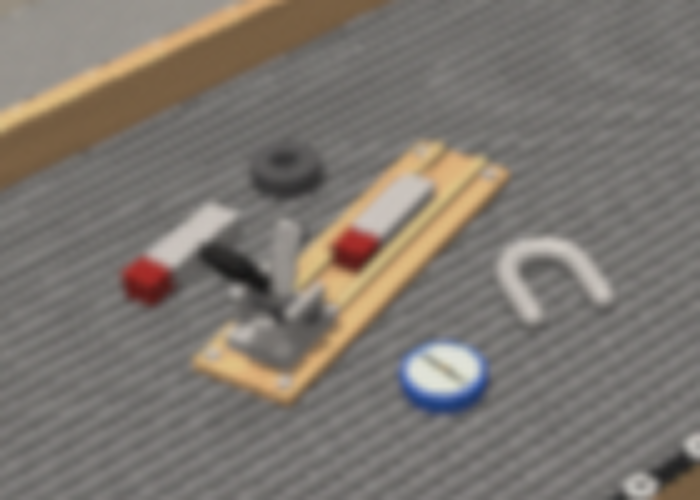

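The magnet lies in the rack's channel at about (327,191) in the top view, with its red end toward the clamp and the handle open at about (267,199). Candidates:
- **Target:** red and white bar in the channel (327,191). This is my choice.
- **Spare bar:** loose at (291,167).
- **Look-alikes:** pink (137,178), yellow (513,190) and green (212,342).

The close crop confirms the choice.

```bash
python3 - <<'E'
from h import *
from scipy.optimize import least_squares
ft=grab_frame("top"); fs=grab_frame("side")
c=lambda l,o: np.array(l)/5.+o
A=np.array([[-120,-30,8],[-120,30,8],[100,30,8],[100,-30,8.]])
ut=c([(608,187),(638,300),(203,422)],(235,135)); us=c([(430,142),(508,173),(290,403),(193,362)],(215,185))
def W(p,P):
    a=p[2]; R=np.array([[np.cos(a),-np.sin(a),0],[np.sin(a),np.cos(a),0],[0,0,1]]); return P@R.T+[p[0],p[1],7]
r=least_squares(lambda p:np.r_[(proj(ft,W(p,A[:3]))-ut).ravel(),(proj(fs,W(p,A))-us).ravel()],[560,20,1.83])
p=r.x; print("rack",p,np.degrees(p[2]),np.round(r.fun,1))
for f,u,P in((ft,ut,A[:3]),(fs,us,A)):
    q=least_squares(lambda p:(proj(f,W(p,P))-u).ravel(),p).x; print(q)
np.save("p.npy",p)
a=p[2]; ex=np.array([np.cos(a),np.sin(a)]);ey=np.array([-ex[1],ex[0]])
def rk(w): d=w[:2]-p[:2]; return np.round([d@ex,d@ey],1)
for n,uv,f,z in(("mag red mid",c((402,300),(235,135)),ft,30),("m near end top ",c((535,260),(235,135)),ft,30),("side near ",c((422,184),(215,185)),fs,30)):
    print(n,rk(onz(f,uv,z)))
for n,P in(("hinge",[62,0,30]),("handle",[105,0,91]),("stop",[37.5,0,18])):
    print(n,W(p,np.array([P]))[0],proj(ft,W(p,np.array([P]))),proj(fs,W(p,np.array([P]))))
o=get_obs(); print(o["tcp_pos"])
E
```

```text
rack [582.38806299  31.4302351    1.8697158 ] 107.12682425602863 [-0.8  0.3  0.4  0.8 -1.2  1.2 -1.5 -1.1  1.1 -1.1 -0.  -1.6 -0.1 -1.2]
[584.49576982  30.15049977   1.86584817]
[578.22840137  34.48054342   1.86685664]
mag red mid [-9.8  0.7]
m near end top  [-75.9  -0.7]
side near  [-64.9   4.8]
hinge [564.12982137  90.68086052  37.        ] [[285.79730433 202.12564448]] [[271.15978421 245.00911805]]
handle [551.46684734 131.77403621  98.        ] [[264.84650775 200.29047881]] [[259.09526842 235.32355702]]
stop [571.34477169  67.26730692  25.        ] [[296.15240742 200.647052  ]] [[276.89493931 243.35359987]]
[ 204.98136267 -510.36305462  231.27800048]
```

drive_tool(
  moves=[
    {"x": 36,"y": -17,"z": 0,"spin": 0.084,"fingers": 0},
    {"x": 72,"y": -34,"z": 0,"spin": 0.084,"fingers": 0},
    {"x": 108,"y": -51,"z": 0,"spin": 0.084,"fingers": 0},
    {"x": 144,"y": -68,"z": 0,"spin": 0.084,"fingers": 0},
    {"x": 180,"y": -85,"z": 0,"spin": 0.084,"fingers": 0},
  ],
)

```text
time: 1.62
tcp_pos: [341.3, -363.0, 231.5]
tcp_rot: [0.0, 0.989, 0.148, 0.0]
contact_force: [0.5, 0.4, -0.2]
width: 25.5
grip_force: 0.0
```

drive_tool(
  moves=[
    {"x": 34,"y": -20,"z": 0,"fingers": 0},
    {"x": 68,"y": -40,"z": 0,"fingers": 0},
    {"x": 102,"y": -60,"z": 0,"fingers": 0},
    {"x": 136,"y": -80,"z": 0,"fingers": 0},
    {"x": 170,"y": -100,"z": 0,"fingers": 0},
  ],
)

```text
invalid input at $.moves[0]: expected keys x, y, z, spin, fingers
```

drive_tool(
  moves=[
    {"x": 34,"y": -20,"z": 10,"fingers": 0},
    {"x": 68,"y": -40,"z": 25,"fingers": 0},
    {"x": 102,"y": -60,"z": 40,"fingers": 0},
    {"x": 136,"y": -80,"z": 55,"fingers": 0},
    {"x": 170,"y": -100,"z": 70,"fingers": 0},
  ],
)

```text
invalid input at $.moves[0]: expected keys x, y, z, spin, fingers
```

```bash
python3 - <<'E'
from h import *
o=get_obs(); t=np.array(o["tcp_pos"]); print(o["time"],t,o["tcp_rot"],o["width"])
f=grab_frame("top"); g=grab_frame("side")
print(proj(f,t),proj(g,t))
a=cv2.resize(f["image"][140:235,275:405],None,fx=3,fy=3,interpolation=3)
b=cv2.resize(g["image"][185:280,225:355],None,fx=3,fy=3,interpolation=3)
cv2.imwrite("pics/ab.png",cv2.cvtColor(np.hstack([a,b]),4))
E
```

```text
1.6167 [ 341.30664687 -362.98953781  231.52697867] [2.70933024e-04 9.88963769e-01 1.48157223e-01 1.66725659e-04] 25.546627832656256
[[522.20370128 297.99567855]] [[462.90467493 147.82068587]]
```

View pics/ab.png

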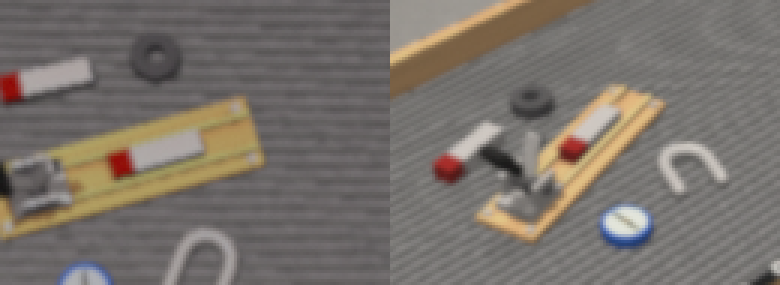

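The moves were refused because each row needs the spin key. The picture shows the scene unchanged, with the magnet at about (327,191) in the top view.

drive_tool(
  moves=[
    {"x": 34,"y": -20,"z": 0,"spin": 0,"fingers": 0},
    {"x": 68,"y": -40,"z": 0,"spin": 0,"fingers": 0},
    {"x": 102,"y": -60,"z": 0,"spin": 0,"fingers": 0},
    {"x": 136,"y": -80,"z": 0,"spin": 0,"fingers": 0},
    {"x": 170,"y": -100,"z": 0,"spin": 0,"fingers": 0},
  ],
)

```text
time: 2.13
tcp_pos: [474.4, -217.8, 231.6]
tcp_rot: [0.0, 0.989, 0.148, 0.0]
contact_force: [0.3, -1.1, 0.4]
width: 0.1
grip_force: 0.0
```

drive_tool(
  moves=[
    {"x": 34,"y": -20,"z": 10,"spin": 0,"fingers": 0},
    {"x": 68,"y": -40,"z": 30,"spin": 0,"fingers": 0},
    {"x": 102,"y": -60,"z": 50,"spin": 0,"fingers": 0},
    {"x": 136,"y": -80,"z": 75,"spin": 0,"fingers": 0},
    {"x": 170,"y": -100,"z": 100,"spin": 0,"fingers": 0},
  ],
)

```text
time: 2.55
tcp_pos: [599.4, -81.8, 138.8]
tcp_rot: [0.0, 0.989, 0.148, 0.001]
contact_force: [0.8, -0.1, 0.1]
width: 0.4
grip_force: 0.0
```

```bash
python3 - <<'E'
from h import *
o=get_obs(); t=np.array(o["tcp_pos"]); print(o["time"],t,o["tcp_rot"],o["width"])
f=grab_frame("top"); g=grab_frame("side")
print(proj(f,t),proj(g,t))
a=cv2.resize(f["image"][140:235,275:405],None,fx=3,fy=3,interpolation=3)
b=cv2.resize(g["image"][165:260,245:375],None,fx=3,fy=3,interpolation=3)
cv2.imwrite("pics/ab2.png",cv2.cvtColor(np.hstack([a,b]),4))
E
```

```text
2.55 [599.39607829 -81.78115079 138.83466494] [2.50383054e-04 9.88927422e-01 1.48398529e-01 6.06068704e-04] 0.3867318687605682
[[363.58610305 175.3419983 ]] [[311.66292346 180.57823053]]
```

View pics/ab2.png

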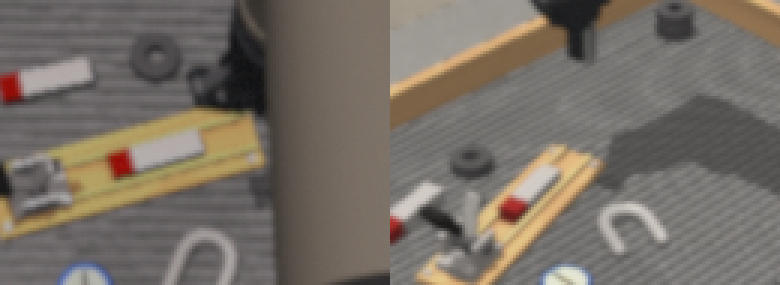

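drive_tool(
  moves=[
    {"x": 6,"y": -3,"z": 25,"spin": 0,"fingers": 0},
    {"x": 6,"y": -3,"z": 50,"spin": 0,"fingers": 0},
    {"x": 6,"y": -3,"z": 75,"spin": 0,"fingers": 0},
    {"x": 6,"y": -3,"z": 87,"spin": 0,"fingers": 0},
    {"x": 6,"y": -3,"z": 87,"spin": 0,"fingers": 0},
  ],
)

```text
time: 3.07
tcp_pos: [599.7, -79.0, 49.0]
tcp_rot: [-0.001, 0.989, 0.148, -0.004]
contact_force: [0.1, -0.4, -0.4]
width: -0.4
grip_force: 0.0
```

```bash
python3 - <<'E'
from h import *
grab_frame("top");grab_frame("top");g=grab_frame("side")
o=get_obs(); t=np.array(o["tcp_pos"]); print(o["time"],t,o["tcp_rot"],o["width"])
print(proj(g,t))
save(g,"s3",(255,175,355,255),7)
E
```

```text
3.2167 [604.07539581 -78.74233429  53.98020448] [3.75618758e-04 9.88967763e-01 1.48124206e-01 1.35709417e-03] 0.4491844786477963
[[310.27903055 206.71733694]]
```

View pics/s3.png

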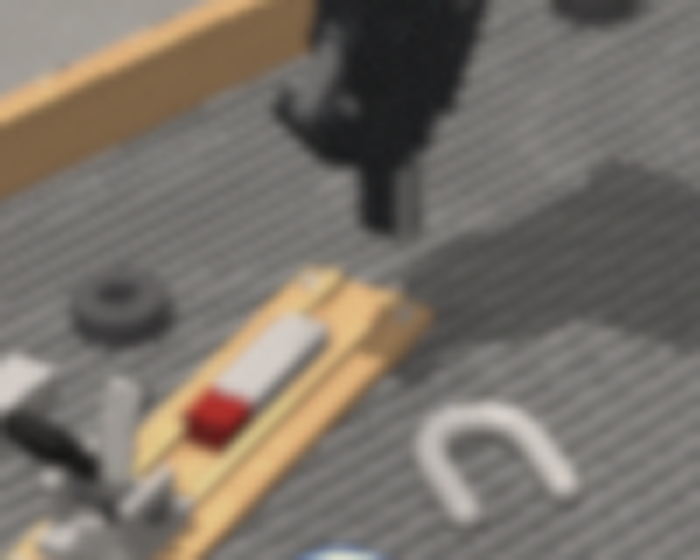

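drive_tool(
  moves=[
    {"x": 10,"y": 0,"z": 10,"spin": 0,"fingers": 0},
    {"x": 10,"y": 0,"z": 15,"spin": 0,"fingers": 0},
    {"x": 10,"y": 0,"z": 15,"spin": 0,"fingers": 0},
    {"x": 10,"y": 0,"z": 15,"spin": 0,"fingers": 0},
    {"x": 10,"y": 0,"z": 15,"spin": 0,"fingers": 0},
  ],
)

```text
time: 3.63
tcp_pos: [612.6, -75.6, 38.3]
tcp_rot: [0.0, 0.989, 0.148, 0.0]
contact_force: [-0.7, 0.6, 0.4]
width: 0.4
grip_force: 0.0
```

```bash
python3 - <<'E'
from h import *
for i in range(5):
    o=get_obs(); print(o["time"],np.round(o["tcp_pos"],1)); g=grab_frame("side")
print(proj(g,o["tcp_pos"]))
save(g,"s4",(255,175,355,255),7)
E
```

```text
3.6333 [612.6 -75.6  38.3]
3.6833 [612.6 -75.7  38.2]
3.7333 [612.6 -75.6  38.1]
3.7833 [612.6 -75.6  38. ]
3.8333 [612.5 -75.6  37.9]
[[307.52351768 210.65360456]]
```

View pics/s4.png

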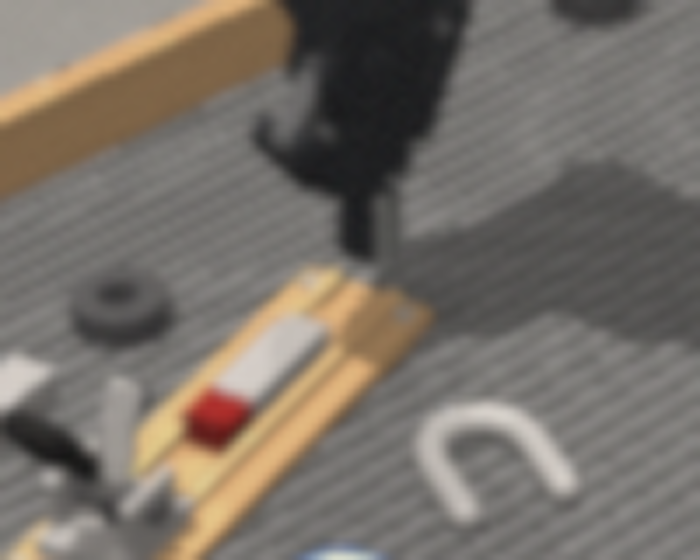

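drive_tool(
  moves=[
    {"x": 1.5,"y": 0,"z": 8,"spin": 0,"fingers": 0},
    {"x": 1.5,"y": 0,"z": 14,"spin": 0,"fingers": 0},
    {"x": 1.5,"y": 0,"z": 14,"spin": 0,"fingers": 0},
    {"x": 1.5,"y": -3,"z": 14,"spin": 0,"fingers": 0},
    {"x": 1.5,"y": -6,"z": 14,"spin": 0,"fingers": 0},
  ],
)

```text
time: 4.3
tcp_pos: [611.8, -69.2, 23.0]
tcp_rot: [-0.0, 0.989, 0.148, -0.0]
contact_force: [-0.4, 0.5, -0.0]
width: -0.2
grip_force: 0.0
```

drive_tool(
  moves=[
    {"x": 0,"y": -3,"z": 0,"spin": 0,"fingers": 0},
    {"x": 0,"y": -6,"z": 0,"spin": 0,"fingers": 0},
    {"x": 0,"y": -9,"z": 0,"spin": 0,"fingers": 0},
    {"x": 0,"y": -12,"z": 0,"spin": 0,"fingers": 0},
    {"x": 0,"y": -15,"z": 0,"spin": 0,"fingers": 0},
  ],
)

```text
time: 4.72
tcp_pos: [607.7, -54.4, 23.6]
tcp_rot: [0.0, 0.989, 0.148, 0.0]
contact_force: [-0.0, -0.9, 0.1]
width: -0.6
grip_force: 0.0
```

drive_tool(
  moves=[
    {"x": 0,"y": -3,"z": 0,"spin": 0,"fingers": 0},
    {"x": 0,"y": -6,"z": 0,"spin": 0,"fingers": 0},
    {"x": 0,"y": -9,"z": 0,"spin": 0,"fingers": 0},
    {"x": 0,"y": -12,"z": 0,"spin": 0,"fingers": 0},
    {"x": 0,"y": -15,"z": 0,"spin": 0,"fingers": 0},
  ],
)

```text
time: 5.13
tcp_pos: [603.7, -41.2, 23.7]
tcp_rot: [0.001, 0.989, 0.148, 0.0]
contact_force: [1.0, -1.5, 1.7]
width: -0.1
grip_force: 1.6
```

```bash
python3 - <<'E'
from h import *
o=get_obs(); print(o["time"],np.round(o["tcp_pos"],1),np.round(o["contact_force"],1))
g=grab_frame("side"); save(g,"s5",(245,175,345,255),7)
E
```

```text
5.1333 [603.7 -41.2  23.7] [ 1.  -1.5  1.7]
```

View pics/s5.png

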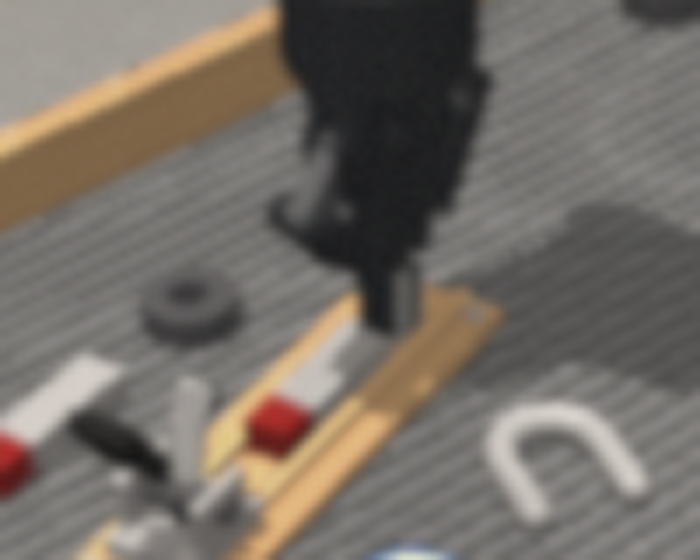

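The finger has just reached the magnet's near end, at crop (370,330), and is centred on it. I'll keep pushing.

drive_tool(
  moves=[
    {"x": 0,"y": -3,"z": 0,"spin": 0,"fingers": 0},
    {"x": 0,"y": -6,"z": 0,"spin": 0,"fingers": 0},
    {"x": 0,"y": -9,"z": 0,"spin": 0,"fingers": 0},
    {"x": 0,"y": -12,"z": 0,"spin": 0,"fingers": 0},
    {"x": 0,"y": -15,"z": 0,"spin": 0,"fingers": 0},
  ],
)

```text
time: 5.6
tcp_pos: [599.1, -26.2, 23.7]
tcp_rot: [0.0, 0.989, 0.148, 0.0]
contact_force: [1.3, -2.4, 2.9]
width: -0.1
grip_force: 2.2
```

drive_tool(
  moves=[
    {"x": 0,"y": -1.5,"z": 0,"spin": 0,"fingers": 0},
    {"x": 0,"y": -3,"z": 0,"spin": 0,"fingers": 0},
    {"x": 0,"y": -4.5,"z": 0,"spin": 0,"fingers": 0},
    {"x": 0,"y": -6,"z": 0,"spin": 0,"fingers": 0},
    {"x": 0,"y": -6,"z": 0,"spin": 0,"fingers": 0},
  ],
)

```text
time: 6.02
tcp_pos: [597.3, -20.3, 23.7]
tcp_rot: [0.0, 0.989, 0.148, 0.0]
contact_force: [0.1, -1.6, 4.9]
width: -0.2
grip_force: 2.5
```

drive_tool(
  moves=[
    {"x": 0,"y": -1.5,"z": -1.5,"spin": 0,"fingers": 0},
    {"x": 0,"y": -3,"z": -1.5,"spin": 0,"fingers": 0},
    {"x": 0,"y": -4.5,"z": -1.5,"spin": 0,"fingers": 0},
    {"x": 0,"y": -6,"z": -1.5,"spin": 0,"fingers": 0},
    {"x": 0,"y": -6,"z": -1.5,"spin": 0,"fingers": 0},
  ],
)

```text
time: 6.43
tcp_pos: [594.4, -13.5, 24.3]
tcp_rot: [-0.001, 0.989, 0.149, -0.001]
contact_force: [-0.1, -0.2, -0.2]
width: -0.2
grip_force: 0.0
```

```bash
python3 - <<'E'
from h import *
o=get_obs(); print(o["time"],np.round(o["tcp_pos"],1),np.round(o["contact_force"],1),np.round(o["torque"],2))
g=grab_frame("side"); save(g,"s6",(245,175,345,255),7)
E
```

```text
6.4333 [594.4 -13.5  24.3] [-0.1 -0.2 -0.2] [-0.01 -0.03 -0.03]
```

View pics/s6.png

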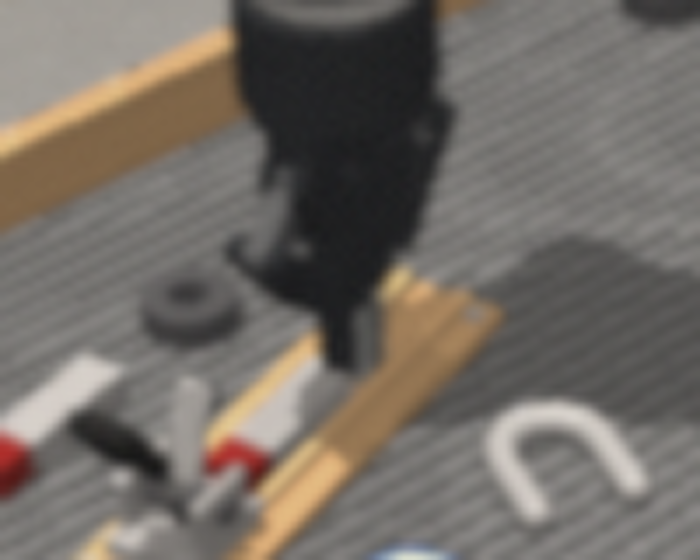

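The magnet moved with the finger and its red end is now close to the stop, at crop (235,455). I'll continue in small steps until the force rises.

drive_tool(
  moves=[
    {"x": 0,"y": -1,"z": 0,"spin": 0,"fingers": 0},
    {"x": 0,"y": -2,"z": 0,"spin": 0,"fingers": 0},
    {"x": 0,"y": -3,"z": 0,"spin": 0,"fingers": 0},
    {"x": 0,"y": -4,"z": 0,"spin": 0,"fingers": 0},
    {"x": 0,"y": -5,"z": 0,"spin": 0,"fingers": 0},
  ],
)

```text
time: 6.9
tcp_pos: [594.3, -11.6, 24.9]
tcp_rot: [0.001, 0.989, 0.148, 0.0]
contact_force: [0.9, -3.8, 0.3]
width: -0.0
grip_force: 2.2
```

drive_tool(
  moves=[
    {"x": 0,"y": -1,"z": 0,"spin": 0,"fingers": 0},
    {"x": 0,"y": -2,"z": 0,"spin": 0,"fingers": 0},
    {"x": 0,"y": -3,"z": 0,"spin": 0,"fingers": 0},
    {"x": 0,"y": -3,"z": 0,"spin": 0,"fingers": 0},
    {"x": 0,"y": -3,"z": 0,"spin": 0,"fingers": 0},
  ],
)

```text
time: 7.32
tcp_pos: [594.2, -11.5, 25.3]
tcp_rot: [0.003, 0.989, 0.147, 0.001]
contact_force: [1.6, -6.6, -0.4]
width: 0.2
grip_force: 3.5
```

drive_tool(
  moves=[
    {"x": 0,"y": 10,"z": 0,"spin": 0,"fingers": 0},
    {"x": 0,"y": 25,"z": 0,"spin": 0,"fingers": 0},
    {"x": 0,"y": 30,"z": -30,"spin": 0,"fingers": 0},
    {"x": 0,"y": 30,"z": -70,"spin": 0,"fingers": 0},
    {"x": 0,"y": 30,"z": -110,"spin": 0,"fingers": 0},
  ],
)

```text
time: 7.73
tcp_pos: [600.3, -35.2, 134.7]
tcp_rot: [-0.002, 0.989, 0.148, -0.002]
contact_force: [1.3, 0.0, -0.0]
width: -0.3
grip_force: 0.0
```

```bash
python3 - <<'E'
from h import *
p=np.load("p.npy"); a=p[2]; ex=np.array([np.cos(a),np.sin(a)]);ey=np.array([-ex[1],ex[0]])
g=grab_frame("side");g=grab_frame("side"); o=get_obs(); print(o["time"],np.round(o["tcp_pos"],1),np.round(o["contact_force"],1))
for x in (0,-10,-20): print(x,proj(g,np.r_[p[:2]+x*ex,15]).round(1))
hit=[m for m in nets.mark_of(g,"magnet") if 255<m["location"][0]<320 and 200<m["location"][1]<270]
for m in hit: w=onz(g,m["location"],15)[:2]-p[:2]; print(m["score"],m["location"],w@ex,w@ey)
for m in nets.mark_of(g,"handle_end")[:2]+nets.mark_of(g,"clamp_hinge")[:1]: print(m)
im=g["image"].astype(int); red=((im[...,0]>110)&(im[...,1]<60)).astype(np.uint8)
n,_,st,c=cv2.connectedComponentsWithStats(red); print([(s,q.round(1)) for s,q in zip(st[1:],c[1:]) if s[4]>8])
save(g,"s7",(225,185,345,275),6)
E
```

```text
7.8333 [607.5 -34.  143.1] [ 0.8 -0.1  0.8]
0 [[285.1 238.5]]
-10 [[287.2 236.5]]
-20 [[289.2 234.4]]
0.6 [286.1, 240.6] 6.1021646927590965 7.239708716479267
{'location': [258.4, 235.7], 'score': 0.78}
{'location': [270.6, 246.2], 'score': 0.88}
[(array([240, 238,   8,   5,  27], dtype=int32), array([243.6, 240. ]))]
```

drive_tool(
  moves=[
    {"x": 0,"y": -36,"z": -5,"spin": 0,"fingers": 0},
    {"x": 0,"y": -72,"z": -5,"spin": 0,"fingers": 0},
    {"x": 0,"y": -108,"z": -5,"spin": 0,"fingers": 0},
    {"x": 0,"y": -144,"z": -5,"spin": 0,"fingers": 0},
    {"x": 0,"y": -180,"z": -5,"spin": 0,"fingers": 0},
  ],
)

```text
time: 8.4
tcp_pos: [546.3, 137.8, 137.6]
tcp_rot: [-0.0, 0.989, 0.149, -0.003]
contact_force: [-0.0, 0.6, 0.5]
width: -0.0
grip_force: 0.0
```

drive_tool(
  moves=[
    {"x": 0,"y": -20,"z": 0,"spin": 0,"fingers": 0},
    {"x": 0,"y": -37,"z": 0,"spin": 0,"fingers": 0},
    {"x": 0,"y": -37,"z": 0,"spin": 0,"fingers": 0},
    {"x": 0,"y": -37,"z": 0,"spin": 0,"fingers": 0},
    {"x": 0,"y": -37,"z": 0,"spin": 0,"fingers": 0},
  ],
)

```text
time: 8.82
tcp_pos: [538.0, 169.5, 138.5]
tcp_rot: [0.001, 0.989, 0.147, -0.001]
contact_force: [0.6, -0.6, 0.6]
width: 0.0
grip_force: 0.0
```

```bash
cat >> h.py <<'E'
def st():
    p=np.load("p.npy"); a=p[2]; ex=np.array([np.cos(a),np.sin(a)]);ey=np.array([-ex[1],ex[0]])
    o=get_obs(); t=np.array(o["tcp_pos"]); d=t[:2]-p[:2]
    print("t",o["time"],"tcp",t.round(1),"rack",(d@ex).round(1),(d@ey).round(1),"F",np.round(o["contact_force"],1))
E
python3 -c "
from h import *
st()
g=grab_frame('top')
for l in ('handle_end','clamp_hinge','stop_face'):
    for m in nets.mark_of(g,l)[:2]: print(l,m)
"
```

```text
t 8.8167 tcp [538.  169.5 138.5] rack 145.0 1.8 F [ 0.6 -0.6  0.6]
handle_end {'location': [264.0, 199.9], 'score': 0.59}
clamp_hinge {'location': [281.4, 202.3], 'score': 0.74}
stop_face {'location': [298.7, 198.5], 'score': 0.91}
```

drive_tool(
  moves=[
    {"x": 1,"y": 0,"z": 20,"spin": 0,"fingers": 0},
    {"x": 1,"y": 0,"z": 40,"spin": 0,"fingers": 0},
    {"x": 1,"y": 0,"z": 55,"spin": 0,"fingers": 0},
    {"x": 1,"y": 4,"z": 55,"spin": 0,"fingers": 0},
    {"x": 1,"y": 8,"z": 55,"spin": 0,"fingers": 0},
  ],
)

```text
time: 9.43
tcp_pos: [541.1, 163.2, 84.3]
tcp_rot: [0.0, 0.989, 0.148, -0.001]
contact_force: [0.4, -0.0, 0.9]
width: 0.1
grip_force: 0.0
```

drive_tool(
  moves=[
    {"x": 0,"y": 5,"z": 0,"spin": 0,"fingers": 0},
    {"x": 0,"y": 10,"z": 0,"spin": 0,"fingers": 0},
    {"x": 0,"y": 15,"z": 0,"spin": 0,"fingers": 0},
    {"x": 0,"y": 20,"z": 0,"spin": 0,"fingers": 0},
    {"x": 0,"y": 25,"z": 0,"spin": 0,"fingers": 0},
  ],
)

```text
time: 9.85
tcp_pos: [548.3, 145.5, 86.7]
tcp_rot: [-0.004, 0.989, 0.149, 0.001]
contact_force: [-4.8, 10.4, 9.1]
width: 0.1
grip_force: 6.8
```

```bash
python3 -c "
from h import *
st()"
```

```text
t 9.85 tcp [548.3 145.5  86.7] rack 119.0 -1.0 F [-4.8 10.4  9.1]
```

drive_tool(
  moves=[
    {"x": 0,"y": 3,"z": -3,"spin": 0,"fingers": 0},
    {"x": 0,"y": 7,"z": -6,"spin": 0,"fingers": 0},
    {"x": 0,"y": 11,"z": -8,"spin": 0,"fingers": 0},
    {"x": 0,"y": 15,"z": -10,"spin": 0,"fingers": 0},
    {"x": 0,"y": 20,"z": -12,"spin": 0,"fingers": 0},
  ],
)

```text
time: 10.27
tcp_pos: [554.9, 124.0, 98.6]
tcp_rot: [-0.002, 0.989, 0.15, 0.001]
contact_force: [-1.7, 3.9, 5.5]
width: 0.2
grip_force: 2.9
```

```bash
python3 -c "
from h import *
st()
g=grab_frame('side'); save(g,'s8',(225,185,325,265),7)
for m in nets.mark_of(g,'handle_end')[:2]: print(m)
"
```

```text
t 10.2667 tcp [554.9 124.   98.6] rack 96.6 -1.0 F [-1.7  3.9  5.5]
{'location': [265.3, 224.7], 'score': 0.49}
```

drive_tool(
  moves=[
    {"x": 0,"y": 5,"z": -1,"spin": 0,"fingers": 0},
    {"x": 0,"y": 10,"z": -2,"spin": 0,"fingers": 0},
    {"x": 0,"y": 15,"z": -2,"spin": 0,"fingers": 0},
    {"x": 0,"y": 20,"z": -2,"spin": 0,"fingers": 0},
    {"x": 0,"y": 25,"z": -2,"spin": 0,"fingers": 0},
  ],
)

```text
time: 10.78
tcp_pos: [561.8, 95.3, 98.2]
tcp_rot: [0.001, 0.989, 0.148, -0.001]
contact_force: [-0.1, 0.5, -0.2]
width: -0.2
grip_force: 0.0
```

drive_tool(
  moves=[
    {"x": 0,"y": 5,"z": 0,"spin": 0,"fingers": 0},
    {"x": 0,"y": 10,"z": 0,"spin": 0,"fingers": 0},
    {"x": 0,"y": 10,"z": 0,"spin": 0,"fingers": 0},
    {"x": 0,"y": 10,"z": 0,"spin": 0,"fingers": 0},
    {"x": 0,"y": 10,"z": 0,"spin": 0,"fingers": 0},
  ],
)

```text
time: 11.2
tcp_pos: [564.8, 88.2, 98.8]
tcp_rot: [-0.0, 0.989, 0.148, -0.0]
contact_force: [0.3, -0.4, -0.5]
width: -0.2
grip_force: 0.0
```

```bash
python3 -c "
from h import *
st()
g=grab_frame('side')
for m in nets.mark_of(g,'handle_end')[:2]: print(m)
p=np.load('p.npy');a=p[2]
print(proj(g,[p[0]+19*np.cos(a),p[1]+19*np.sin(a),98]))
save(g,'s9',(225,185,345,275),6)
"
```

```text
t 11.2 tcp [564.8  88.2  98.8] rack 59.4 0.1 F [ 0.3 -0.4 -0.5]
{'location': [280.8, 219.7], 'score': 0.69}
{'location': [322.5, 245.0], 'score': 0.64}
[[279.16115575 216.93182781]]
```

The handle end now shows at the flipped position, and there is no contact force. I'll retreat and check.

drive_tool(
  moves=[
    {"x": 0,"y": -20,"z": 0,"spin": 0,"fingers": 0},
    {"x": 0,"y": -45,"z": -20,"spin": 0,"fingers": 0},
    {"x": 0,"y": -75,"z": -45,"spin": 0,"fingers": 0},
    {"x": 0,"y": -105,"z": -65,"spin": 0,"fingers": 0},
    {"x": 0,"y": -125,"z": -85,"spin": 0,"fingers": 0},
  ],
)

```text
time: 11.72
tcp_pos: [526.4, 211.8, 185.3]
tcp_rot: [-0.001, 0.989, 0.151, 0.0]
contact_force: [0.5, 1.1, 0.2]
width: -0.1
grip_force: 0.0
```

```bash
python3 -c "
from h import *
for i in range(3): g=grab_frame('side')
st(); t=grab_frame('top')
a=cv2.resize(t['image'][140:240,240:370],None,fx=3,fy=3,interpolation=2)
b=cv2.resize(g['image'][190:290,230:360],None,fx=3,fy=3,interpolation=2)
cv2.imwrite('pics/fin.png',cv2.cvtColor(np.hstack([a,b]),4))
for f in (t,g):
  for l in ('spare_bar','ring_weight','horseshoe','compass','magnet'): print(l,[np.round(r['rect']) for r in nets.trace(f,l)[:2]])
"
```

```text
t 11.8667 tcp [528.2 211.2 186.1] rack 187.8 -1.1 F [-0.5 -0.3 -1.8]
spare_bar [array([274., 159., 307., 174.])]
ring_weight [array([320., 152., 333., 168.])]
horseshoe [array([268., 175., 364., 218.])]
compass [array([291., 230., 313., 246.]), array([296., 187., 327., 206.])]
magnet [array([123., 175., 137., 194.]), array([498., 185., 528., 199.])]
spare_bar [array([237., 229., 262., 244.]), array([256., 214., 315., 267.])]
ring_weight [array([261., 212., 278., 223.])]
horseshoe []
compass [array([294., 254., 310., 265.])]
magnet [array([115., 299., 137., 332.]), array([293., 353., 324., 385.])]
```

View pics/fin.png

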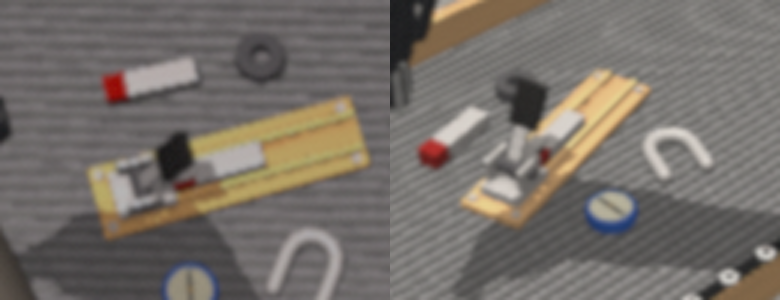

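The final view shows the handle flipped over the magnet at top-crop (175,155), with the magnet's near end at (264,152) and the bystanders in place. One numeric check of home before handing in.

```bash
python3 -c "
from h import *
t=grab_frame('top'); p=np.load('p.npy');a=p[2]
W=lambda x,z:[p[0]+x*np.cos(a),p[1]+x*np.sin(a),z]
print('near end home',proj(t,W(-37.5,30)),'seen 328.0,190.7; 5mm short',proj(t,W(-42.5,30)))
print('handle flipped',proj(t,W(19,98)),nets.mark_of(t,'handle_end')[:1])
st(); print(job_done())
"
```

```text
near end home [[326.55494375 191.61299293]] seen 328.0,190.7; 5mm short [[328.58221619 191.0492387 ]]
handle flipped [[302.42902545 189.87381846]] [{'location': [299.7, 186.4], 'score': 0.61}]
t 12.5167 tcp [528.2 207.3 183.8] rack 184.0 -0.0 F [ 0.  -0.6  1.4]
the job is handed in; nothing more can be done
None
```

The magnet was pushed until it stalled against the end stop (about 7 N), the clamp was flipped and snapped over onto it, and the job was handed in at 12.5 s; in the images the near end reads up to 3–4 mm off the ideal home position, which is within measurement error.

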